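# Empty the brass blanks from the pouring tub

## Robot

A 6-joint arm with a two-finger parallel gripper is mounted at the origin on the work surface. World frame = base frame: x ahead of the robot, y to its left, z up, the work surface at z = 0. Lengths are in m, angles in rad, forces in N, time in s.
With the tool pointing down it reaches from about 0.275 to 0.825 m from the base axis. Payload 5.2 kg.
Tool frame: the origin (TCP) lies midway between the tips of the shut fingers; the grasp point (between the pads) lies 19 mm behind it; z points along the fingers, y is the line along which they close (so a half turn about z gives the same grasp; the last joint's range is limited). The gripper opens to 93 mm and grips with 3 to 60 N. Pads are 15 mm wide; open, the fingers measure 128 mm over their backs; the gripper's body (75 mm by 188 mm) begins 65 mm behind the grasp point.
Start: joints at [0.906, 0.259, 1.535, -0, 1.348, -0.203], TCP at [0.245, 0.492, 0.188] pointing down, gripper open.
Joint ranges: [-3.14, 3.14], [-0.91, 2.08], [0.19, 2.58], [-1.22, 4.36], [0.22, 2.71], [-3.12, 3.12]. Speed limits (rad/s): [2.57, 2.57, 3.14, 3.14, 3.14, 3.14].

## Interface

Orientations are given as a unit quaternion [w, x, y, z].
In Python, from workcell import robot gives the robot as it stands.
- The arm moves only by the tool step_arm, never from a script. Its argument "increments" is text: rows parted by semicolons, each of 7 numbers parted by spaces: the shift along the tool's x, y, z normalised to -1 to 1, where 1 is 0.04 m, then the turn, a rotation vector about the tool's x, y, z normalised to -1 to 1, where 1 is 0.15 rad, then the opening, from 0 (shut) to 1 (fully open). In form: tx ty tz wx wy wz gripper; .... A call has 1 to 20 rows; each row shifts and turns the commanded pose from where the row before left it, along the tool's axes as they then stand; what a row does not reach is not made up. A row lasts 1/8 s, in which the tool goes at most 62.5 mm and 10.7 degrees, less where a joint would pass 70% of its speed; a pose out of reach is approached as far as the arm can. A call with a number of a shift or a turn outside -1 to 1 is refused whole. A call with a gripper value outside its range is refused whole. The fingers move at their own pace and stop on an object; the grip force is fixed at half the most. Time passes only in rows, so rows that do not move let the fingers close. It gives the time, the measured TCP pose, the force, the opening and the grip force at its end, in the units of the state.
- robot.get_state(): the state, without advancing time (a new reading comes with each control period).
- robot.grab_frame(name): name is "scene" or "top" or "wrist"; returns (picture, depth): 480x640x3 uint8, red, green, blue; 480x640 float32, m along the optical axis (not along the pixel's ray), 0 where there is no reading.
- robot.get_calibration(name): a dict with "vfov" (degrees; the focal length in pixels is half the picture's height over the tangent of half this angle, whatever the lens; pixels are square), "cx", "cy" (the principal point, pixels), "rvec" (rotation vector, rad) and "tvec" (3), from world to camera coordinates, as OpenCV has them. Camera axes: x right, y down, z forward; pixel columns grow to the right and rows downward; lengths in m; the calibration is good to about 2 mm. A picture is of the moment at which its call begins: read the wrist's pose just before it. get_calibration takes no time and is no camera call; for the wrist camera it gives the pose at the moment of the call.
- robot.sign_off(): hands the job in; it is judged then, once.
The state is a dict: "clock": time; "joints": joint angles; "qvel": joint speeds; "joint_torque": joint torques, N m; "tool_pos": TCP position; "tool_rot": TCP orientation; "contact_force": force on the tool from outside, world axes, zero at the start; "moment": the same for the moment, N m; "opening": finger opening in m; "finger_force": force on a finger pad.
Only numpy, scipy, OpenCV 4.12 (cv2) and the standard library are available. Lean on these libraries where they do the work, as an engineer would, in place of code of your own. Each camera call takes 0.05 s, during which the arm holds its last target. There are 200 camera calls.

## Task

Pick up the white pouring tub, tip all four brass blanks out over its spout into the empty green bin (none in the orange one, none left on the bench), then stand the tub upright with its whole foot on the round blue mat and let go. The tub is thin and cracks if squeezed: grip it lightly (25 N is plenty, more than 45 N from each finger breaks it) and do not drop it. Leave the other tools, bottles and parts on the bench standing and lying where they are.

Things in the scene. Friction and masses are not known exactly. Their poses are not given: they have to be found in the camera images.
- tub: thin white plastic pouring tub, open on top. Origin: centre of its 62 x 56 mm flat foot; z up out of the mouth, x to the spout. Parallel flat sides to grip: outer faces y = +-28 mm, walls 3 mm, x = -31 to 31 mm, 80 mm high. Back wall upright at x = -31 mm. Front wall slopes out 45 deg from the foot (x = 31) to the lip (x = 86, z = 55 mm). Floor 3 mm. 110 g. Cracks if fingers press over 45 N each
- tub_lip (a point): middle of the pouring lip of the tub (86 mm in front of, 55 mm above its origin); axes as the tub
- green_bin: the green open square bin, empty, fixed to the table: 120 x 120 mm outside, 45 mm tall, 4 mm walls and floor; origin centre of its underside, z up
- orange_bin: the orange bin of the same size and shape, with cork pieces in it, fixed to the table: not for the brass; origin centre of its underside
- mat: round blue felt mat, 120 mm across, 4 mm thick, fixed to the table; origin centre of its underside
- blank1: brass blank, a block 14 x 12 x 12 mm, 17 g, at the start lying in the tub; origin centre of its underside
- blank2: brass blank, a block 14 x 12 x 12 mm, 17 g, at the start lying in the tub; origin centre of its underside
- blank3: brass blank, a block 14 x 12 x 12 mm, 17 g, at the start lying in the tub; origin centre of its underside
- blank4: brass blank, a block 14 x 12 x 12 mm, 17 g, at the start lying in the tub; origin centre of its underside
- glue: white glue bottle, 32 mm across, 85 mm tall, red cap, standing; origin centre of its underside (bystander: leave alone)
- mouthpiece: black clarinet mouthpiece standing on its wide end, 31 mm across, 88 mm tall; origin centre of its underside (bystander: leave alone)
- barrel: brown wooden clarinet barrel (tube) standing on end, 33 mm across, 64 mm tall; origin centre of its underside (bystander: leave alone)
- pad_jar: clear round jar with blue lid, 52 mm across, 55 mm tall; origin centre of its underside (bystander: leave alone)
- screwdriver: green-handled screwdriver lying flat, 170 mm long along its x axis (handle to -x), under 30 mm high (bystander: leave alone)
- pliers: steel pliers lying flat, about 130 mm long along x (jaws to +x), 50 mm wide, 11 mm high; origin at the pivot, on the table (bystander: leave alone)
- spool: small wooden thread spool standing, 34 mm across, 38 mm tall; origin centre of its underside (bystander: leave alone)
Mind the look-alikes: they are no part of the job. Several things look just like the tub: the one meant starts farthest to the robot's left.

How it is judged:
By the outcome, as a careful person would: the job done as asked, in the order asked, and still so for the second after the job is handed in, with the robot touching nothing.
It also fails if it takes over 61 s, if anything falls off the work surface, if the arm or the gripper's body presses on something with over 40 N, if the wrist force passes 120 N, or if a joint passes its speed limit or range.

## Working session

There is one attempt and no reset: what is moved stays moved. The work goes in short steps, Python scripts to look and compute and a tool call to move; the robot and the scene stay as the last step left them, time stands still between calls to the robot, and variables do not carry over. Pictures are saved under pics/ and viewed, at most 10 in all, crops included, and the job is handed in when it is done.

Besides the shell and the picture viewer there is one more tool, called after "Call:" as name(argument=value, ...) on one line, values as JSON. step_arm: Moves the arm, as the interface text tells. Its arguments: {"type":"object","properties":{"increments":{"type":"string"}},"required":["increments"]}

```bash
mkdir -p pics; cat > h.py <<'E'
import numpy as np,cv2
from workcell import robot
from scipy.spatial.transform import Rotation as R
def cal(n):
    c=robot.get_calibration(n);f=240/np.tan(np.radians(c['vfov'])/2)
    return f,c['cx'],c['cy'],cv2.Rodrigues(np.array(c['rvec'],float))[0],np.array(c['tvec'],float).ravel()
def cloud(d,c):
    f,cx,cy,Rm,t=c;v,u=np.mgrid[:480,:640]
    return (np.stack([(u-cx)/f*d,(v-cy)/f*d,d],-1)-t)@Rm
def ray(u,v,z,c):
    f,cx,cy,Rm,t=c;o=-Rm.T@t;r=Rm.T@np.array([(u-cx)/f,(v-cy)/f,1]);return o+r*(z-o[2])/r[2]
E
python3 - <<'E'
from h import *
for n in('top','scene'):
    c=cal(n);p,d=robot.grab_frame(n);np.savez(n,p=p,d=d);cv2.imwrite(f'pics/{n}.png',p[...,::-1])
    print(n,robot.get_calibration(n),(d>0).mean())
print(robot.get_state())
E
```

```text
top {'vfov': 42.11256388754279, 'cx': 325.34672186407465, 'cy': 231.22547678680138, 'rvec': array([ 2.12827227, -2.17576366,  0.13113943]), 'tvec': array([0.01092681, 0.55117051, 1.43393532])} 0.9960807291666667
scene {'vfov': 47.76662790013466, 'cx': 316.2854444730674, 'cy': 244.85729424062146, 'rvec': array([ 2.07574047,  0.83393205, -0.41423249]), 'tvec': array([-0.37339827, -0.17871993,  1.46350435])} 0.9958723958333333
{'clock': 0.1, 'joints': array([ 9.06217843e-01,  2.59279448e-01,  1.53594917e+00,  4.15678421e-06,
        1.34801104e+00, -2.02806992e-01]), 'qvel': array([ 9.64895584e-05, -1.33765439e-03, -3.12596598e-03, -4.24073294e-04,
       -6.29976529e-05,  1.13458178e-03]), 'joint_torque': array([ 1.80403615e-03, -4.38207614e+01, -2.84641099e+01,  7.19505013e-02,
        3.63104220e-02,  2.46975185e-05]), 'tool_pos': array([0.2446889 , 0.49197595, 0.18750569]), 'tool_rot': array([-3.47895273e-04,  2.28840226e-01,  9.73463647e-01, -7.46411783e-04]), 'contact_force': array([-0.45181728, -0.62143533,  0.3841597 ]), 'moment': array([-0.03629198, -0.00681397, -0.0712296 ]), 'finger_force': 0.0, 'opening': 0.09312624163888769}
```

View pics/top.png

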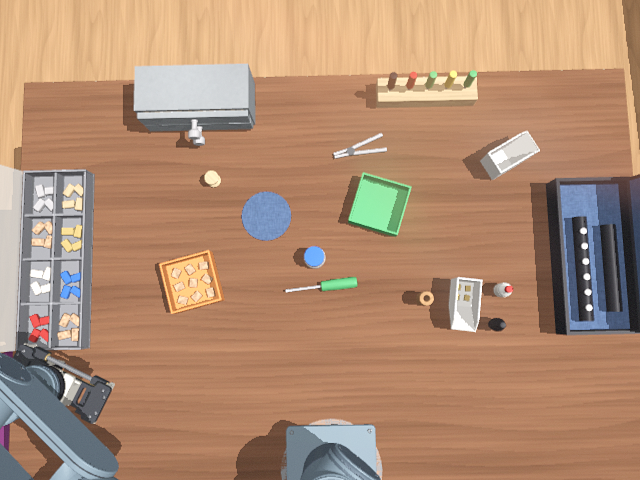

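View pics/scene.png

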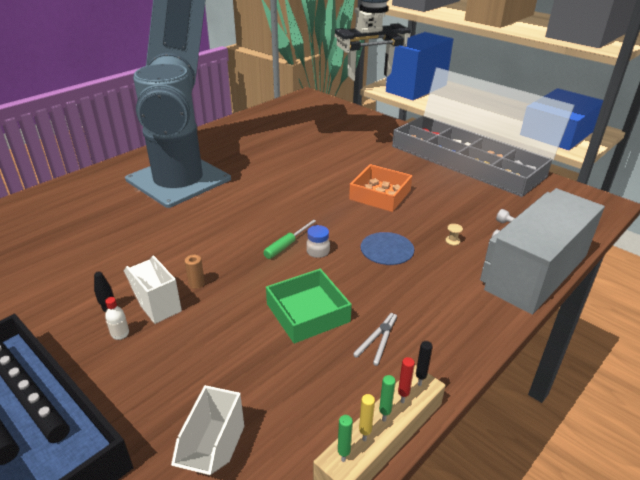

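```bash
python3 - <<'E'
from h import *
z=np.load('top.npz');p,d=z['p'],z['d'];c=cal('top');P=cloud(d,c)
cv2.imwrite('pics/crop.png',np.hstack([cv2.resize(p[y:y+90,x:x+90,::-1],(400,400),interpolation=2) for x,y in((420,258),(465,110))]))
hsv=cv2.cvtColor(p,cv2.COLOR_RGB2HSV);H,S,V=[hsv[...,i].astype(int) for i in range(3)]
print('table z',np.median(P[340:400,200:280,2]))
def comp(m,name,lo=60):
    n,l,s,ce=cv2.connectedComponentsWithStats(m.astype(np.uint8))
    for i in range(1,n):
        if s[i,4]>lo:
            q=P[l==i];r=cv2.minAreaRect(q[:,:2].astype(np.float32)*1000)
            print(name,ce[i].round(),s[i,4],'med',np.median(q,0).round(3),'rect',np.round(r[0]),np.round(r[1]),round(r[2],1),'z',np.percentile(q[:,2],[2,50,98]).round(3))
comp((H>55)&(H<80)&(S>110)&(V>80)&(P[...,2]>-.05),'green',200)
comp((H>100)&(H<125)&(S>90)&(V>60),'blue',200)
comp((H>5)&(H<15)&(S>180)&(V>150),'orange',100)
W=(S<60)&(V>120)&(P[...,0]>.1)&(P[...,2]<.12)&(P[...,1]<-.15)
comp(W,'white')
# tub 1: height profile
u,v=np.meshgrid(np.arange(440,520,4),np.arange(268,340,4))
print((P[268:340:4,440:520:4,2]*1000).astype(int))
print('tl',P[268,440],'br',P[336,516])
for n,(u0,v0,h) in dict(glue=(502,290,.085),mouth=(497,324,.088),barrel=(427,299,.064),jar=(314,257,.055)).items(): print(n,ray(u0,v0,h,c).round(3))
E
```

```text
table z -0.00040341904825197026
blue [266. 215.] 1681 med [0.597 0.143 0.004] rect [497. 104.] [330. 116.] 20.7 z [-0.003  0.004  0.011]
blue [594. 265.] 4286 med [ 0.458 -0.629  0.033] rect [ 488. -368.] [693. 316.] 84.6 z [0.026 0.033 0.041]
blue [637. 246.] 291 med [ 0.503 -0.709  0.078] rect [ 475. -708.] [ 10. 184.] 89.0 z [0.069 0.078 0.089]
blue [314. 256.] 307 med [0.492 0.026 0.055] rect [494.  28.] [51. 45.] 19.9 z [0.022 0.055 0.061]
blue [ 70. 284.] 372 med [0.437 0.607 0.023] rect [411. 312.] [648.  64.] 84.5 z [0.006 0.023 0.03 ]
white [509. 154.] 1464 med [ 0.729 -0.448  0.032] rect [ 735. -453.] [ 66. 147.] 29.7 z [-0.002  0.032  0.083]
white [585. 318.] 361 med [ 0.306 -0.551  0.071] rect [ 341. -581.] [224. 114.] 44.1 z [0.065 0.071 0.078]
white [465. 304.] 1543 med [ 0.374 -0.323  0.037] rect [ 375. -327.] [ 79. 126.] 81.9 z [-0.002  0.037  0.083]
white [501. 290.] 176 med [ 0.405 -0.402  0.05 ] rect [ 409. -413.] [32. 42.] 64.2 z [-0.001  0.05   0.069]
[[   5    1    0   -4    2    1   -5   -1   -2    1   -4   -2    3    2
     0    1    2    3    0   -1]
 [   5  
[... 1270 characters left out ...]
 59   38   38   45   36   37   61    3    3   -1   47
    63   65   -6    1    0   -4]
 [  -1    3    4   62   52   41   48   45   45   67   -1   -6    7   52
    73   87   88    4    0   -2]
 [  -2   -3    1   60   54   52   51   52   47   61   -4    3    2   49
    62   81   82   -5   -4    5]
 [   0   -3   -1   -1   -4    1   -4   -1    4    1    1    0    0    0
     0    7   -4    0    2   -4]
 [   4   -2   -1    0    4    1    2   -2    7    4    2    0   -4    0
     0    2    1   -2    4    0]]
tl [ 0.46060755 -0.27245315  0.00533708] br [ 0.29668101 -0.44522211 -0.00058616]
glue [ 0.403 -0.395  0.085]
mouth [ 0.328 -0.379  0.088]
barrel [ 0.387 -0.229  0.064]
jar [0.489 0.026 0.055]
```

View pics/crop.png

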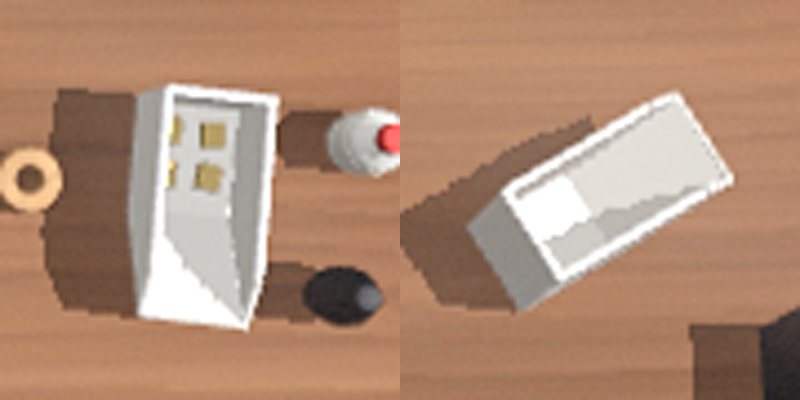

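Two tubs are present: A at (466,303), holding four brass blanks, and B at (511,154), empty. A has the smaller u, so it is farthest to the robot's left. The crop confirms it holds the blanks and that its spout faces the robot. Neighbours are the glue at (502,290), the mouthpiece at (497,324) and the barrel at (427,299).

```bash
python3 - <<'E'
from h import *
z=np.load('top.npz');p,d=z['p'],z['d'];c=cal('top');P=cloud(d,c)
f=lambda x,y,h:ray(420+x/4.444-.4,258+y/4.444-.4,h,c)
B=[f(172,85,.08),f(278,97,.08)];L=[f(140,316,.055),f(248,330,.055)]
print('back',B,'lip',L)
b=np.mean(B,0);l=np.mean(L,0);a=l-b;a[2]=0;n=np.linalg.norm(a);a/=n
print('len(117)',n,'yaw',np.arctan2(a[1],a[0]),'origin',b+a*.031, l-a*.086,'side dir',np.arctan2(*(B[0]-B[1])[[1,0]]))
hsv=cv2.cvtColor(p,cv2.COLOR_RGB2HSV);print(hsv[204,380],hsv[283,190],hsv[215,266])
for nm,(u,v) in dict(green=(380,204),orange=(190,283),mat=(266,215)).items():
    h=hsv[v,u].astype(int);m=(abs(hsv[...,0].astype(int)-h[0])<8)&(hsv[...,1]>90)
    w=np.zeros_like(m);w[v-45:v+45,u-45:u+45]=1;m&=w
    q=P[m]; hh=np.percentile(q[:,2],95)
    r=cv2.minAreaRect(np.argwhere(m)[:,::-1].astype(np.float32));print(nm,m.sum(),r,hh)
    print(cv2.minAreaRect((q[q[:,2]>.038] if nm!='mat' else q)[:,:2].astype(np.float32)*1000))
s=robot.get_state();print(R.from_quat(s['tool_rot'],scalar_first=True).as_matrix().round(3))
E
```

```text
back [array([ 0.43509468, -0.29961537,  0.08      ]), array([ 0.42782716, -0.35307231,  0.08      ])] lip [array([ 0.31865888, -0.28264727,  0.055     ]), array([ 0.31040719, -0.33747084,  0.055     ])]
len(117) 0.11805644659968978 yaw 3.0032107431831134 origin [ 0.40075727 -0.32206768  0.08      ] [ 0.39971092 -0.32192195  0.055     ] side dir 1.4356736747689878
[ 67  94 238] [ 17  65 255] [108  97 187]
green 2144 ((379.1146240234375, 204.21018981933594), (50.564205169677734, 51.58000183105469), 16.389541625976562) 0.04618841528306494
((511.37103271484375, -96.1281509399414), (118.1725082397461, 335.962646484375), 71.69107055664062)
orange 7542 ((189.5, 282.5), (89.0, 89.0), 90.0) 0.040632309980586145
((437.5809326171875, 189.2400665283203), (397.5407409667969, 143.55838012695312), 89.30084991455078)
mat 1750 ((281.3512268066406, 222.4745330810547), (81.86577606201172, 47.81605911254883), 23.749494552612305) 0.011121448252804663
((521.1414794921875, 66.61534118652344), (329.5791015625, 116.54824829101562), 44.97719192504883)
[[-0.895  0.446 -0.001]
 [ 0.446  0.895 -0.001]
 [ 0.    -0.002 -1.   ]]
```

Call:
step_arm(increments="0 0 -1 0 1 0 0.8; 0 0 -1 0 1 0 0.8; 0 0 0 0 0 0 0.8")

```text
clock: 0.48
tool_pos: [0.2542, 0.4894, 0.2692]
tool_rot: [-0.145, 0.229, 0.962, 0.036]
contact_force: [0.4, 0.9, -0.5]
opening: 0.0749
finger_force: 0.0
```

```bash
python3 - <<'E'
from h import *
s=robot.get_state();print(s['joints'].round(4),s['tool_pos'].round(4),R.from_quat(s['tool_rot'],scalar_first=True).as_matrix().round(3),s['opening'])
z=np.load('top.npz');p,d=z['p'],z['d'];c=cal('top');P=cloud(d,c)
q=P[170:240,345:415].reshape(-1,3);hs=cv2.cvtColor(p,cv2.COLOR_RGB2HSV)[170:240,345:415].reshape(-1,3)
m=(abs(hs[:,0].astype(int)-68)<12)&(hs[:,1]>80);q=q[m]
t=q[q[:,2]>.036];print('bin rim',cv2.minAreaRect(t[:,:2].astype(np.float32)*1000),t.mean(0),len(t))
q=P[185:250,235:296].reshape(-1,3);hs=cv2.cvtColor(p,cv2.COLOR_RGB2HSV)[185:250,235:296].reshape(-1,3)
m=(abs(hs[:,0].astype(int)-108)<8)&(hs[:,1]>80);q=q[m];print('mat',cv2.minEnclosingCircle(q[:,:2].astype(np.float32)*1000),np.median(q,0))
E
```

```text
[ 0.6849  0.2506  1.3919  0.2741  1.6193 -0.4226] [0.2542 0.4894 0.2692] [[-0.854  0.45  -0.262]
 [ 0.429  0.893  0.135]
 [ 0.295  0.003 -0.956]] 0.07487077888744964
bin rim ((511.2299499511719, -97.0057373046875), (119.44035339355469, 336.0183410644531), 71.86409759521484) [ 0.60732246 -0.12651976  0.05661556] 362
mat ((505.14581298828125, 83.6668472290039), 169.16738891601562) [0.59647151 0.14162214 0.00383897]
```

```bash
cat > plan.py <<'E'
from h import *
from scipy.spatial.transform import Slerp
def toolR(yaw_y,tilt=0):
    "tool down with tool y at world yaw, then tilt about tool y"
    y=np.array([np.cos(yaw_y),np.sin(yaw_y),0]);zz=np.array([0,0,-1.]);x=np.cross(y,zz)
    return R.from_matrix(np.c_[x,y,zz])*R.from_rotvec([0,tilt,0])
def now():
    s=robot.get_state();return np.array(s['tool_pos']),R.from_quat(s['tool_rot'],scalar_first=True)
def rows(p,r,path,g,ctr=np.zeros(3)):
    """path: (pos of control point, R, nrows); ctr=control point in tool frame; prints rows, returns predicted"""
    out=[];p=p+r.apply(ctr)
    for q,t,n in path:
        sl=Slerp([0,1],R.concatenate([r,t]));p0,r0=p,r
        for k in range(1,n+1):
            pn=p0+(np.array(q)-p0)*k/n;rn=sl(k/n)
            a=p-r.apply(ctr);b=pn-rn.apply(ctr)
            row=np.r_[r.inv().apply(b-a)/.04,(r.inv()*rn).as_rotvec()/.15].round(2)
            out.append(row);p,r=pn,rn
    M=max(abs(x).max() for x in out);print('max',M,'n',len(out))
    for i in range(0,len(out),20):print('; '.join(' '.join('%g'%v for v in x)+f' {g}' for x in out[i:i+20]))
E
python3 - <<'E'
from plan import *
c=cal('top')
for u,v in((379.1,204.2),):print('bin',ray(u,v,.03,c))
for u,v in((366,173),(411,185),(398,236),(348,208)):print(ray(u,v,.045,c).round(3))
print('mat',ray(266.5,216,.004,c), 'glue cap',ray(508,290,.085,c))
p,r=now()
rows(p,r,[([.47,.08,.26],toolR(-.3),12),([.395,-.3215,.20],toolR(-1.709),12)],0.8)
E
```

```text
bin [ 0.61385267 -0.13036956  0.03      ]
[ 0.687 -0.101  0.045]
[ 0.656 -0.206  0.045]
[ 0.535 -0.171  0.045]
[ 0.604 -0.056  0.045]
mat [0.59563397 0.14033269 0.004     ] glue cap [ 0.40266133 -0.40845737  0.085     ]
max 0.95 n 24
-0.76 -0.56 -0.21 -0.12 -0.14 0.77 0.8; -0.82 -0.46 -0.21 -0.12 -0.14 0.77 0.8; -0.87 -0.36 -0.2 -0.12 -0.14 0.77 0.8; -0.91 -0.26 -0.18 -0.12 -0.14 0.77 0.8; -0.94 -0.14 -0.17 -0.12 -0.14 0.77 0.8; -0.95 -0.03 -0.15 -0.12 -0.14 0.77 0.8; -0.95 0.08 -0.13 -0.12 -0.14 0.77 0.8; -0.94 0.19 -0.11 -0.12 -0.14 0.77 0.8; -0.91 0.3 -0.08 -0.12 -0.14 0.77 0.8; -0.87 0.41 -0.06 -0.12 -0.14 0.77 0.8; -0.82 0.51 -0.03 -0.12 -0.14 0.77 0.8; -0.76 0.6 -0.01 -0.12 -0.14 0.77 0.8; -0.85 0.1 0.13 0 0 0.78 0.8; -0.83 0.2 0.13 0 0 0.78 0.8; -0.8 0.29 0.13 0 0 0.78 0.8; -0.76 0.38 0.12 0 0 0.78 0.8; -0.71 0.47 0.13 0 0 0.78 0.8; -0.65 0.55 0.13 0 0 0.78 0.8; -0.58 0.62 0.13 0 0 0.78 0.8; -0.5 0.69 0.13 0 0 0.78 0.8
-0.42 0.74 0.13 0 0 0.78 0.8; -0.33 0.78 0.12 0 0 0.78 0.8; -0.24 0.82 0.13 0 0 0.78 0.8; -0.14 0.84 0.13 0 0 0.78 0.8
```

Call:
step_arm(increments="-0.76 -0.56 -0.21 -0.12 -0.14 0.77 0.8; -0.82 -0.46 -0.21 -0.12 -0.14 0.77 0.8; -0.87 -0.36 -0.2 -0.12 -0.14 0.77 0.8; -0.91 -0.26 -0.18 -0.12 -0.14 0.77 0.8; -0.94 -0.14 -0.17 -0.12 -0.14 0.77 0.8; -0.95 -0.03 -0.15 -0.12 -0.14 0.77 0.8; -0.95 0.08 -0.13 -0.12 -0.14 0.77 0.8; -0.94 0.19 -0.11 -0.12 -0.14 0.77 0.8; -0.91 0.3 -0.08 -0.12 -0.14 0.77 0.8; -0.87 0.41 -0.06 -0.12 -0.14 0.77 0.8; -0.82 0.51 -0.03 -0.12 -0.14 0.77 0.8; -0.76 0.6 -0.01 -0.12 -0.14 0.77 0.8; -0.85 0.1 0.13 0 0 0.78 0.8; -0.83 0.2 0.13 0 0 0.78 0.8; -0.8 0.29 0.13 0 0 0.78 0.8; -0.76 0.38 0.12 0 0 0.78 0.8; -0.71 0.47 0.13 0 0 0.78 0.8; -0.65 0.55 0.13 0 0 0.78 0.8; -0.58 0.62 0.13 0 0 0.78 0.8; -0.5 0.69 0.13 0 0 0.78 0.8")

```text
clock: 2.98
tool_pos: [0.4225, -0.1863, 0.2163]
tool_rot: [0.0, 0.985, 0.171, 0.002]
contact_force: [0.2, -0.4, -0.4]
opening: 0.0745
finger_force: 0.0
```

```bash
python3 - <<'E'
from plan import *
p,r=now();print(robot.get_state()['joints'].round(3))
rows(p,r,[([.395,-.3215,.20],toolR(-1.709),6)],0.8)
E
```

```text
[-0.66   0.075  1.689  0.003  1.373  0.567]
max 0.57 n 6
-0.3 0.49 0.07 0 -0.01 0.53 0.8; -0.26 0.51 0.07 0 -0.01 0.53 0.8; -0.22 0.53 0.07 0 -0.01 0.53 0.8; -0.17 0.55 0.07 0 -0.01 0.53 0.8; -0.13 0.56 0.07 0 -0.01 0.53 0.8; -0.08 0.57 0.07 0 -0.01 0.53 0.8
```

Call:
step_arm(increments="-0.42 0.74 0.13 0 0 0.78 0.8; -0.33 0.78 0.12 0 0 0.78 0.8; -0.24 0.82 0.13 0 0 0.78 0.8; -0.14 0.84 0.13 0 0 0.78 0.8; 0 0 0 0 0 0 0.8; 0 0 0 0 0 0 0.8")

```text
clock: 3.72
tool_pos: [0.4001, -0.319, 0.1963]
tool_rot: [-0.001, 0.998, -0.06, 0.003]
contact_force: [0.2, 0.5, -0.5]
opening: 0.0742
finger_force: 0.0
```

```bash
python3 - <<'E'
from plan import *
p,r=now();print(robot.get_state()['joints'].round(3),p)
c=cal('wrist');q,d=robot.grab_frame('wrist');P=cloud(d,c)
cv2.imwrite('pics/w1.png',q[...,::-1]);np.savez('w1',q=q,d=d,P=P)
m=(P[...,2]>.07)&(P[...,2]<.084)&(q.min(-1)>120)&(abs(P[...,1]+.322)<.05)
print(m.sum(),cv2.minAreaRect(P[m][:,:2].astype(np.float32)*1000))
rows(p,r,[([.395,-.3215,.20],toolR(-1.709),1)],0.8)
E
```

```text
[-0.895  0.182  1.614  0.005  1.343  0.795] [ 0.40013857 -0.31901939  0.19626739]
1276 ((379.91949462890625, -316.86273193359375), (56.043521881103516, 100.77690887451172), 82.4590072631836)
max 0.12 n 1
-0.12 0.08 -0.09 -0.01 -0.03 0.12 0.8
```

View pics/w1.png

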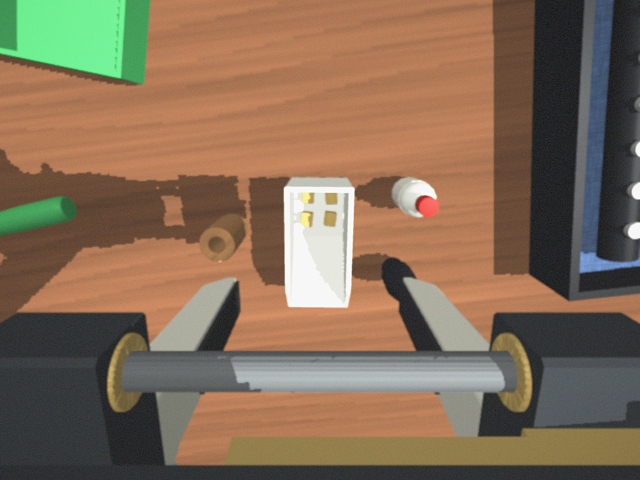

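The wrist view shows tub A centred at (320,245) with four blanks at about (318,208). The glue is at (415,197), the mouthpiece at (398,280) and the barrel at (222,238), and the fingers clear all three.

```bash
python3 - <<'E'
from plan import *
p,r=now()
T=toolR(-1.702)
rows(p,r,[([.3945,-.3202,.15],T,4),([.3945,-.3202,.033],T,10)],0.8)
E
```

```text
max 0.29 n 14
-0.04 0.01 0.29 -0 -0.01 0.02 0.8; -0.04 0.01 0.29 -0 -0.01 0.02 0.8; -0.04 0.01 0.29 -0 -0.01 0.02 0.8; -0.04 0.01 0.29 -0 -0.01 0.02 0.8; -0 0 0.29 -0 -0 0 0.8; -0 0 0.29 -0 -0 0 0.8; -0 0 0.29 -0 -0 -0 0.8; -0 0 0.29 -0 -0 0 0.8; -0 0 0.29 -0 -0 -0 0.8; -0 0 0.29 -0 -0 0 0.8; -0 0 0.29 -0 -0 -0 0.8; -0 0 0.29 -0 -0 0 0.8; -0 0 0.29 -0 -0 -0 0.8; -0 0 0.29 -0 -0 -0 0.8
```

Call:
step_arm(increments="-0.04 0.01 0.29 0 -0.01 0.02 0.8; -0.04 0.01 0.29 0 -0.01 0.02 0.8; -0.04 0.01 0.29 0 -0.01 0.02 0.8; -0.04 0.01 0.29 0 -0.01 0.02 0.8; 0 0 0.29 0 0 0 0.8; 0 0 0.29 0 0 0 0.8; 0 0 0.29 0 0 0 0.8; 0 0 0.29 0 0 0 0.8; 0 0 0.29 0 0 0 0.8; 0 0 0.29 0 0 0 0.8; 0 0 0.29 0 0 0 0.8; 0 0 0.29 0 0 0 0.8; 0 0 0.29 0 0 0 0.8; 0 0 0.29 0 0 0 0.8; 0 0 0 0 0 0 0.8; 0 0 0 0 0 0 0.8")

```text
clock: 5.78
tool_pos: [0.3941, -0.3214, 0.0348]
tool_rot: [-0.0, 0.998, -0.067, 0.0]
contact_force: [-0.7, 0.4, 0.7]
opening: 0.0744
finger_force: 0.0
```

Call:
step_arm(increments="0 0 0 0 0 0 0.7; 0 0 0 0 0 0 0.65; 0 0 0 0 0 0 0.62; 0 0 0 0 0 0 0.6; 0 0 0 0 0 0 0.57; 0 0 0 0 0 0 0.53; 0 0 0 0 0 0 0.5")

```text
clock: 6.65
tool_pos: [0.3939, -0.3208, 0.0347]
tool_rot: [-0.001, 0.998, -0.067, 0.0]
contact_force: [0.1, 5.1, 4.8]
opening: 0.0558
finger_force: 30.0
```

```bash
python3 - <<'E'
from plan import *
p,r=now();T0=toolR(-1.702);ctr=np.array([-.081,0,-.020])
s=np.array([np.cos(-1.85),np.sin(-1.85),0]);lip=np.array([.614,-.131,0])-.018*s;print(lip)
up=p.copy();up[2]=.165
rows(p,r,[(up+r.apply(ctr),r,8)],.5,ctr)
rows(up,r,[(lip+[0,0,.17],toolR(-.28),20)],.5,ctr)
E
```

```text
[ 0.61896062 -0.11369705  0.        ]
max 0.41 n 8
0 -0 -0.41 0 0 0 0.5; 0 -0 -0.41 0 0 0 0.5; 0 -0 -0.41 0 0 0 0.5; 0 -0 -0.41 0 0 0 0.5; 0 -0 -0.41 0 0 0 0.5; 0 -0 -0.41 0 0 0 0.5; 0 -0 -0.41 0 0 0 0.5; 0 -0 -0.41 0 0 0 0.5
max 0.48 n 20
0.34 -0.44 0.02 -0 -0 -0.48 0.5; 0.36 -0.41 0.02 -0 -0 -0.48 0.5; 0.38 -0.39 0.02 -0 -0 -0.48 0.5; 0.39 -0.36 0.02 -0 -0 -0.48 0.5; 0.41 -0.33 0.02 -0 -0 -0.48 0.5; 0.42 -0.3 0.02 -0 -0 -0.48 0.5; 0.43 -0.27 0.02 -0 -0 -0.48 0.5; 0.44 -0.24 0.02 -0 -0 -0.48 0.5; 0.44 -0.21 0.02 -0 -0 -0.48 0.5; 0.45 -0.17 0.02 -0 -0 -0.48 0.5; 0.45 -0.14 0.02 -0 -0 -0.48 0.5; 0.45 -0.11 0.02 -0 -0 -0.48 0.5; 0.44 -0.08 0.02 -0 -0 -0.48 0.5; 0.44 -0.04 0.02 -0 -0 -0.48 0.5; 0.43 -0.01 0.02 -0 -0 -0.48 0.5; 0.42 0.02 0.02 -0 -0 -0.48 0.5; 0.41 0.05 0.02 -0 -0 -0.48 0.5; 0.39 0.08 0.02 -0 -0 -0.48 0.5; 0.38 0.1 0.02 -0 -0 -0.48 0.5; 0.36 0.13 0.02 -0 -0 -0.48 0.5
```

Call:
step_arm(increments="0 0 -0.1 0 0 0 0.5; 0 0 -0.2 0 0 0 0.5; 0 0 -0.4 0 0 0 0.5; 0 0 -0.4 0 0 0 0.5; 0 0 -0.4 0 0 0 0.5; 0 0 -0.4 0 0 0 0.5; 0 0 -0.4 0 0 0 0.5; 0 0 -0.4 0 0 0 0.5; 0 0 -0.4 0 0 0 0.5; 0 0 -0.2 0 0 0 0.5; 0 0 0 0 0 0 0.5; 0 0 0 0 0 0 0.5")

```text
clock: 8.15
tool_pos: [0.3936, -0.321, 0.166]
tool_rot: [-0.001, 0.998, -0.067, -0.0]
contact_force: [0.2, 0.2, -2.3]
opening: 0.056
finger_force: 29.8
```

Call:
step_arm(increments="0.34 -0.44 0.02 0 0 -0.48 0.5; 0.36 -0.41 0.02 0 0 -0.48 0.5; 0.38 -0.39 0.02 0 0 -0.48 0.5; 0.39 -0.36 0.02 0 0 -0.48 0.5; 0.41 -0.33 0.02 0 0 -0.48 0.5; 0.42 -0.3 0.02 0 0 -0.48 0.5; 0.43 -0.27 0.02 0 0 -0.48 0.5; 0.44 -0.24 0.02 0 0 -0.48 0.5; 0.44 -0.21 0.02 0 0 -0.48 0.5; 0.45 -0.17 0.02 0 0 -0.48 0.5; 0.45 -0.14 0.02 0 0 -0.48 0.5; 0.45 -0.11 0.02 0 0 -0.48 0.5; 0.44 -0.08 0.02 0 0 -0.48 0.5; 0.44 -0.04 0.02 0 0 -0.48 0.5; 0.43 -0.01 0.02 0 0 -0.48 0.5; 0.42 0.02 0.02 0 0 -0.48 0.5; 0.41 0.05 0.02 0 0 -0.48 0.5; 0.39 0.08 0.02 0 0 -0.48 0.5; 0.38 0.1 0.02 0 0 -0.48 0.5; 0.36 0.13 0.02 0 0 -0.48 0.5")

```text
clock: 10.65
tool_pos: [0.6402, -0.0332, 0.1505]
tool_rot: [-0.0, 0.793, 0.609, 0.0]
contact_force: [0.2, -0.2, -1.0]
opening: 0.0562
finger_force: 29.8
```

Call:
step_arm(increments="0 0 0 0 0 0 0.5; 0 0 0 0 0 0 0.5; 0 0 0 0 0 0 0.5")

```text
clock: 11.02
tool_pos: [0.6395, -0.0346, 0.151]
tool_rot: [-0.0, 0.795, 0.607, 0.0]
contact_force: [0.0, 0.6, -1.5]
opening: 0.0558
finger_force: 29.9
```

```bash
python3 - <<'E'
from plan import *
ctr=np.array([-.081,0,-.020])
s=np.array([np.cos(-1.85),np.sin(-1.85),0]);lip=np.array([.614,-.131,0])-.018*s
S=robot.get_state();print(S['joints'].round(3),S['finger_force'])
p,_=robot.grab_frame('scene');cv2.imwrite('pics/s2.png',p[...,::-1])
p,r=now();print(p,p+r.apply(ctr))
rows(p,r,[(lip+[0,0,.13],toolR(-.28,.75),12),(lip+[0,0,.10],toolR(-.28,1.05),6)],.5,ctr)
E
```

```text
[-2.280e-01  4.440e-01  1.357e+00  1.000e-03  1.340e+00  3.800e-02] 29.850010871887207
[ 0.63951956 -0.0346463   0.15108952] [ 0.61821198 -0.11281007  0.1710247 ]
max 0.42 n 18
0.03 0 -0.04 -0 0.42 0.01 0.5; 0.02 0 -0.04 -0 0.42 0.01 0.5; 0.02 0 -0.04 -0 0.42 0.01 0.5; 0.01 0 -0.04 -0 0.42 0.01 0.5; 0 0 -0.04 -0 0.42 0.01 0.5; -0 0 -0.05 -0 0.42 0.01 0.5; -0.01 0 -0.05 -0 0.42 0.01 0.5; -0.01 0 -0.05 -0 0.42 0.01 0.5; -0.01 0 -0.05 -0 0.42 0.01 0.5; -0.02 0 -0.06 -0 0.42 0.01 0.5; -0.02 0 -0.06 -0 0.42 0.01 0.5; -0.03 0 -0.06 -0 0.42 0.01 0.5; -0.06 -0 -0.01 0 0.33 0 0.5; -0.07 0 -0.01 0 0.33 0 0.5; -0.07 -0 -0.02 0 0.33 0 0.5; -0.08 -0 -0.02 0 0.33 -0 0.5; -0.08 -0 -0.03 -0 0.33 0 0.5; -0.08 -0 -0.03 0 0.33 0 0.5
```

View pics/s2.png

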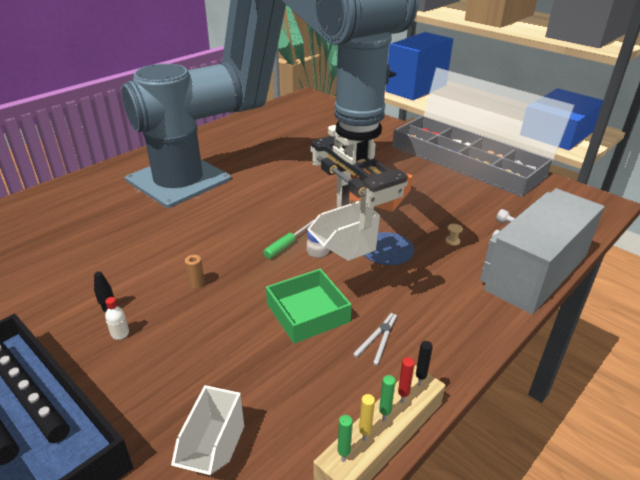

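The scene view shows the upright tub held at (345,230), with its spout toward the bin at (308,300). All the bystanders are still standing.

Call:
step_arm(increments="0.03 0 -0.04 0 0.42 0.01 0.5; 0.02 0 -0.04 0 0.42 0.01 0.5; 0.02 0 -0.04 0 0.42 0.01 0.5; 0.01 0 -0.04 0 0.42 0.01 0.5; 0 0 -0.04 0 0.42 0.01 0.5; 0 0 -0.05 0 0.42 0.01 0.5; -0.01 0 -0.05 0 0.42 0.01 0.5; -0.01 0 -0.05 0 0.42 0.01 0.5; -0.01 0 -0.05 0 0.42 0.01 0.5; -0.02 0 -0.06 0 0.42 0.01 0.5; -0.02 0 -0.06 0 0.42 0.01 0.5; -0.03 0 -0.06 0 0.42 0.01 0.5; 0 0 0 0 0 0 0.5; 0 0 0 0 0 0 0.5; 0 0 0 0 0 0 0.5")

```text
clock: 12.95
tool_pos: [0.6376, -0.042, 0.1706]
tool_rot: [-0.224, 0.743, 0.558, 0.293]
contact_force: [-0.2, 0.8, -2.8]
opening: 0.0559
finger_force: 29.9
```

```bash
python3 - <<'E'
from plan import *
ctr=np.array([-.081,0,-.020])
s=np.array([np.cos(-1.85),np.sin(-1.85),0]);lip=np.array([.614,-.131,0])-.018*s
S=robot.get_state();print(S['joints'].round(3),S['finger_force'])
p,r=now();print(p,p+r.apply(ctr))
rows(p,r,[(lip+[0,0,.085],toolR(-.28,.95),8),(lip+[0,0,.085],toolR(-.28,1.75),20)],.5,ctr)
E
```

```text
[-0.669  0.519  1.465  0.687  1.52  -0.553] 29.856460690498352
[ 0.63761866 -0.04202626  0.17060599] [ 0.61729146 -0.11179262  0.12961257]
max 0.27 n 28
-0.09 0.01 0.05 -0 0.16 -0 0.5; -0.09 0.01 0.05 -0 0.16 -0 0.5; -0.09 0.01 0.04 -0 0.16 -0 0.5; -0.09 0.01 0.04 -0 0.16 -0 0.5; -0.1 0.01 0.04 -0 0.16 -0 0.5; -0.1 0.01 0.04 -0 0.16 -0 0.5; -0.1 0.01 0.03 -0 0.16 -0 0.5; -0.1 0.01 0.03 -0 0.16 -0 0.5; 0.02 -0 -0.08 0 0.27 -0 0.5; 0.02 -0 -0.08 0 0.27 0 0.5; 0.02 0 -0.08 -0 0.27 -0 0.5; 0.02 -0 -0.08 0 0.27 0 0.5; 0.02 0 -0.08 0 0.27 -0 0.5; 0.02 0 -0.08 -0 0.27 0 0.5; 0.02 -0 -0.08 0 0.27 0 0.5; 0.02 -0 -0.08 -0 0.27 0 0.5; 0.02 0 -0.08 0 0.27 -0 0.5; 0.02 0 -0.08 -0 0.27 -0 0.5; 0.02 0 -0.08 -0 0.27 0 0.5; 0.02 0 -0.08 0 0.27 -0 0.5
0.02 -0 -0.08 0 0.27 -0 0.5; 0.02 -0 -0.08 -0 0.27 -0 0.5; 0.02 -0 -0.08 -0 0.27 -0 0.5; 0.02 -0 -0.08 0 0.27 0 0.5; 0.02 0 -0.08 0 0.27 -0 0.5; 0.02 -0 -0.08 -0 0.27 -0 0.5; 0.02 0 -0.08 0 0.27 0 0.5; 0.02 -0 -0.08 -0 0.27 0 0.5
```

Call:
step_arm(increments="-0.09 0.01 0.05 0 0.16 0 0.5; -0.09 0.01 0.05 0 0.16 0 0.5; -0.09 0.01 0.04 0 0.16 0 0.5; -0.09 0.01 0.04 0 0.16 0 0.5; -0.1 0.01 0.04 0 0.16 0 0.5; -0.1 0.01 0.04 0 0.16 0 0.5; -0.1 0.01 0.03 0 0.16 0 0.5; -0.1 0.01 0.03 0 0.16 0 0.5; 0.02 0 -0.08 0 0.27 0 0.5; 0.02 0 -0.08 0 0.27 0 0.5; 0.02 0 -0.08 0 0.27 0 0.5; 0.02 0 -0.08 0 0.27 0 0.5; 0.02 0 -0.08 0 0.27 0 0.5; 0.02 0 -0.08 0 0.27 0 0.5; 0.02 0 -0.08 0 0.27 0 0.5; 0.02 0 -0.08 0 0.27 0 0.5; 0 0 0 0 0 0 0.5; 0 0 0 0 0 0 0.5")

```text
clock: 15.2
tool_pos: [0.632, -0.0724, 0.1562]
tool_rot: [-0.359, 0.644, 0.482, 0.474]
contact_force: [0.2, 0.1, -1.7]
opening: 0.0553
finger_force: 29.9
```

```bash
python3 - <<'E'
from plan import *
ctr=np.array([-.081,0,-.020])
s=np.array([np.cos(-1.85),np.sin(-1.85),0]);lip=np.array([.614,-.131,0])-.018*s
S=robot.get_state();print(S['joints'].round(3),S['finger_force'])
q,_=robot.grab_frame('scene')
w,_=robot.grab_frame('wrist');cv2.imwrite('pics/s3.png',np.hstack([cv2.resize(q[180:340,200:440,::-1],(480,320)),cv2.resize(w[...,::-1],(320,320))]))
p,r=now();print(p,p+r.apply(ctr))
rows(p,r,[(lip+[0,0,.08],toolR(-.28,1.75),14)],.5,ctr)
E
```

```text
[-0.855  0.808  1.454  0.963  1.786 -0.842] 29.865909218788147
[ 0.63208495 -0.07232532  0.15654247] [ 0.61978966 -0.11345732  0.08500238]
max 0.23 n 14
0.01 -0 -0.07 0 0.23 -0 0.5; 0.01 -0 -0.07 0 0.23 -0 0.5; 0.01 -0 -0.07 0 0.23 -0 0.5; 0.01 -0 -0.07 0 0.23 -0 0.5; 0.01 -0 -0.07 0 0.23 -0 0.5; 0.01 -0 -0.07 0 0.23 -0 0.5; 0.01 -0 -0.07 0 0.23 -0 0.5; 0.01 -0 -0.07 0 0.23 -0 0.5; 0.01 -0 -0.07 0 0.23 -0 0.5; 0.01 -0 -0.07 0 0.23 -0 0.5; 0.01 -0 -0.07 0 0.23 -0 0.5; 0.01 -0 -0.07 0 0.23 -0 0.5; 0.01 -0 -0.07 0 0.23 -0 0.5; 0.01 -0 -0.07 0 0.23 -0 0.5
```

View pics/s3.png

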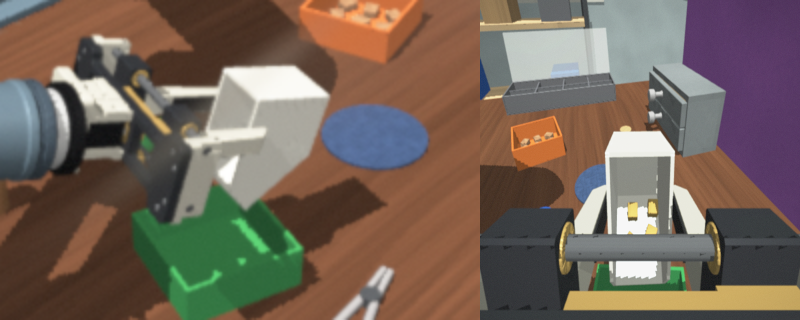

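The scene half shows the tub tipped over the bin, with the gripper body clear of the bin rim. The wrist half shows the blanks at about (640,215), still in the tub and starting to slide on the front wall.

Call:
step_arm(increments="0.01 0 -0.07 0 0.23 0 0.5; 0.01 0 -0.07 0 0.23 0 0.5; 0.01 0 -0.07 0 0.23 0 0.5; 0.01 0 -0.07 0 0.23 0 0.5; 0.01 0 -0.07 0 0.23 0 0.5; 0.01 0 -0.07 0 0.23 0 0.5; 0.01 0 -0.07 0 0.23 0 0.5; 0 0 0 0 0 0 0.5; 0 0 0 0 0 0 0.5; 0.01 0 -0.07 0 0.23 0 0.5; 0.01 0 -0.07 0 0.23 0 0.5; 0.01 0 -0.07 0 0.23 0 0.5; 0.01 0 -0.07 0 0.23 0 0.5; 0.01 0 -0.07 0 0.23 0 0.5; 0.01 0 -0.07 0 0.23 0 0.5; 0.01 0 -0.07 0 0.23 0 0.5; 0 0 0 0 0 0 0.5; 0 0 0 0 0 0 0.5; 0 0 0 0 0 0 0.5")

```text
clock: 17.68
tool_pos: [0.6215, -0.1093, 0.165]
tool_rot: [-0.464, 0.512, 0.382, 0.614]
contact_force: [-0.2, -0.5, -1.1]
opening: 0.0559
finger_force: 29.9
```

```bash
python3 - <<'E'
from plan import *
ctr=np.array([-.081,0,-.020])
S=robot.get_state();print(S['joints'].round(3),S['finger_force'],S['contact_force'])
q,_=robot.grab_frame('scene')
w,_=robot.grab_frame('wrist');cv2.imwrite('pics/s4.png',np.hstack([cv2.resize(q[200:360,200:440,::-1],(480,320)),cv2.resize(w[...,::-1],(320,320))]))
p,r=now();print(p,p+r.apply(ctr),r.as_matrix().round(2))
E
```

```text
[-0.915  1.104  1.362  1.167  2.102 -0.941] 29.874570071697235 [-0.1906626  -0.53651409 -1.08891668]
[ 0.62144464 -0.10930026  0.16498   ] [ 0.61967016 -0.11377804  0.08168654] [[-0.05  0.96  0.27]
 [-0.18 -0.28  0.94]
 [ 0.98 -0.01  0.18]]
```

View pics/s4.png

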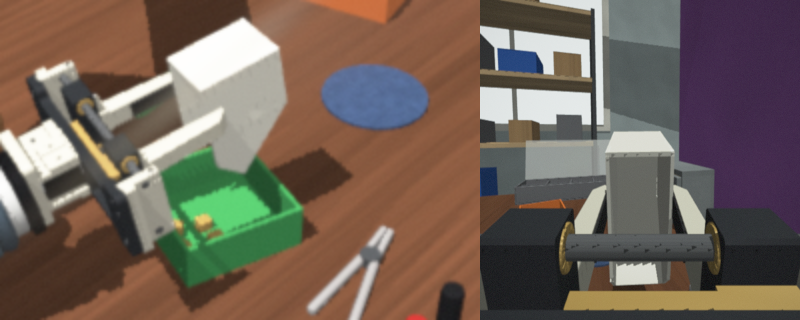

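The wrist half shows an empty tub and the scene half shows the blanks inside the green bin. The measured load of about 1.1 N matches the bare tub. Next I stand the tub upright and move it to the mat.

```bash
python3 - <<'E'
from plan import *
ctr=np.array([-.081,0,-.020])
p,r=now();l=p+r.apply(ctr);T=toolR(-.28)
rows(p,r,[(l+[0,0,.03],toolR(-.28,1.2),8),(l+[0,0,.09],T,16)],.5,ctr)
pe=l+[0,0,.09]-T.apply(ctr);s=np.array([np.cos(-1.85),np.sin(-1.85),0])
q=np.array([.596,.141,0])+.005*s;print(q,pe)
rows(pe,T,[(q+[0,0,.14],T,14)],.5)
E
```

```text
max 0.5 n 24
0.05 -0 0.16 0 -0.46 -0 0.5; 0.05 -0 0.15 0 -0.46 -0 0.5; 0.05 -0 0.14 0 -0.46 -0 0.5; 0.05 -0 0.14 0 -0.46 -0 0.5; 0.05 -0 0.13 0 -0.46 -0 0.5; 0.05 -0 0.12 0 -0.46 -0 0.5; 0.05 -0 0.12 0 -0.46 -0 0.5; 0.05 -0 0.11 0 -0.46 -0 0.5; 0.04 -0 0.12 -0 -0.5 0 0.5; 0.04 -0 0.11 0 -0.5 -0 0.5; 0.04 0 0.1 -0 -0.5 0 0.5; 0.03 -0 0.1 -0 -0.5 0 0.5; 0.03 -0 0.09 0 -0.5 -0 0.5; 0.03 0 0.09 0 -0.5 0 0.5; 0.02 -0 0.08 -0 -0.5 0 0.5; 0.02 -0 0.08 0 -0.5 -0 0.5; 0.01 0 0.07 -0 -0.5 0 0.5; 0 0 0.07 -0 -0.5 0 0.5; -0 -0 0.07 -0 -0.5 0 0.5; -0.01 -0 0.06 0 -0.5 0 0.5
-0.02 -0 0.06 0 -0.5 -0 0.5; -0.02 0 0.06 -0 -0.5 0 0.5; -0.03 -0 0.06 0 -0.5 -0 0.5; -0.04 0 0.06 -0 -0.5 0 0.5
[0.59462205 0.13619362 0.        ] [ 0.64205497 -0.03593255  0.15168654]
max 0.27 n 14
0.27 -0.17 0.02 0 0 0 0.5; 0.27 -0.17 0.02 0 0 0 0.5; 0.27 -0.17 0.02 0 0 0 0.5; 0.27 -0.17 0.02 0 0 0 0.5; 0.27 -0.17 0.02 0 0 0 0.5; 0.27 -0.17 0.02 0 0 0 0.5; 0.27 -0.17 0.02 0 0 0 0.5; 0.27 -0.17 0.02 0 0 0 0.5; 0.27 -0.17 0.02 0 0 0 0.5; 0.27 -0.17 0.02 0 0 0 0.5; 0.27 -0.17 0.02 0 0 0 0.5; 0.27 -0.17 0.02 0 0 0 0.5; 0.27 -0.17 0.02 0 0 0 0.5; 0.27 -0.17 0.02 0 0 0 0.5
```

Call:
step_arm(increments="0.05 0 0.16 0 -0.46 0 0.5; 0.05 0 0.15 0 -0.46 0 0.5; 0.05 0 0.14 0 -0.46 0 0.5; 0.05 0 0.14 0 -0.46 0 0.5; 0.05 0 0.13 0 -0.46 0 0.5; 0.05 0 0.12 0 -0.46 0 0.5; 0.05 0 0.12 0 -0.46 0 0.5; 0.05 0 0.11 0 -0.46 0 0.5; 0.04 0 0.12 0 -0.5 0 0.5; 0.04 0 0.11 0 -0.5 0 0.5; 0.04 0 0.1 0 -0.5 0 0.5; 0.03 0 0.1 0 -0.5 0 0.5; 0.03 0 0.09 0 -0.5 0 0.5; 0.03 0 0.09 0 -0.5 0 0.5; 0.02 0 0.08 0 -0.5 0 0.5; 0.02 0 0.08 0 -0.5 0 0.5; 0.01 0 0.07 0 -0.5 0 0.5; 0 0 0.07 0 -0.5 0 0.5; 0 0 0.07 0 -0.5 0 0.5; -0.01 0 0.06 0 -0.5 0 0.5")

```text
clock: 20.27
tool_pos: [0.6426, -0.0333, 0.1607]
tool_rot: [-0.093, 0.79, 0.594, 0.118]
contact_force: [-0.5, 0.1, -2.1]
opening: 0.0556
finger_force: 29.9
```

Call:
step_arm(increments="-0.02 0 0.06 0 -0.5 0 0.5; -0.02 0 0.06 0 -0.5 0 0.5; -0.03 0 0.06 0 -0.5 0 0.5; -0.04 0 0.06 0 -0.5 0 0.5; 0.27 -0.17 0.02 0 0 0 0.5; 0.27 -0.17 0.02 0 0 0 0.5; 0.27 -0.17 0.02 0 0 0 0.5; 0.27 -0.17 0.02 0 0 0 0.5; 0.27 -0.17 0.02 0 0 0 0.5; 0.27 -0.17 0.02 0 0 0 0.5; 0.27 -0.17 0.02 0 0 0 0.5; 0.27 -0.17 0.02 0 0 0 0.5; 0.27 -0.17 0.02 0 0 0 0.5; 0.27 -0.17 0.02 0 0 0 0.5; 0.27 -0.17 0.02 0 0 0 0.5; 0.27 -0.17 0.02 0 0 0 0.5; 0.27 -0.17 0.02 0 0 0 0.5; 0.27 -0.17 0.02 0 0 0 0.5; 0 0 0 0 0 0 0.5; 0 0 0 0 0 0 0.5")

```text
clock: 22.78
tool_pos: [0.5931, 0.1354, 0.1402]
tool_rot: [-0.003, 0.799, 0.601, -0.0]
contact_force: [-0.2, 0.4, 0.3]
opening: 0.0558
finger_force: 29.9
```

```bash
python3 - <<'E'
from plan import *
p,r=now();T=toolR(-.28);print(p,r.as_matrix().round(3))
q,d=robot.grab_frame('scene');cv2.imwrite('pics/s5.png',q[170:350,180:480,::-1].repeat(2,0).repeat(2,1))
rows(p,r,[([.5946,.1362,.10],T,4),([.5946,.1362,.042],T,6)],.5)
E
```

```text
[0.59305122 0.13544474 0.14020795] [[ 0.278  0.961 -0.005]
 [ 0.961 -0.278  0.005]
 [ 0.004 -0.006 -1.   ]]
max 0.25 n 10
0.01 0.01 0.25 -0.01 -0.01 -0 0.5; 0.01 0.01 0.25 -0.01 -0.01 -0 0.5; 0.01 0.01 0.25 -0.01 -0.01 -0 0.5; 0.01 0.01 0.25 -0.01 -0.01 -0 0.5; 0 0 0.24 -0 0 0 0.5; 0 0 0.24 -0 0 -0 0.5; 0 0 0.24 -0 0 0 0.5; 0 0 0.24 -0 0 0 0.5; 0 0 0.24 -0 0 0 0.5; 0 0 0.24 -0 0 -0 0.5
```

View pics/s5.png

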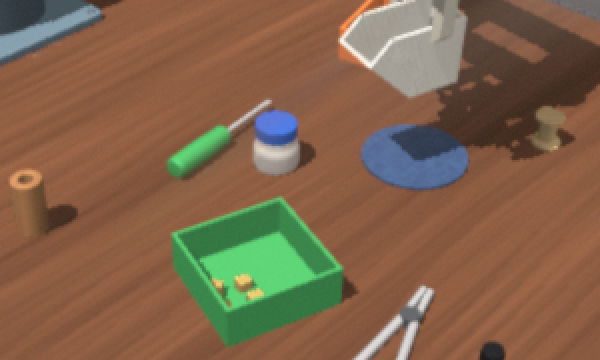

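The crop shows the tub held above the mat at (413,155). At least three blanks are visible in the green bin near (240,288). Lowering now; I will count the blanks from above after release.

Call:
step_arm(increments="0.01 0.01 0.25 -0.01 -0.01 0 0.5; 0.01 0.01 0.25 -0.01 -0.01 0 0.5; 0.01 0.01 0.25 -0.01 -0.01 0 0.5; 0.01 0.01 0.25 -0.01 -0.01 0 0.5; 0 0 0.24 0 0 0 0.5; 0 0 0.24 0 0 0 0.5; 0 0 0.24 0 0 0 0.5; 0 0 0.24 0 0 0 0.5; 0 0 0.2 0 0 0 0.5; 0 0 0.15 0 0 0 0.5; 0 0 0.05 0 0 0 0.5; 0 0 0 0 0 0 0.5; 0 0 0 0 0 0 0.5")

```text
clock: 24.45
tool_pos: [0.595, 0.1367, 0.0461]
tool_rot: [0.001, 0.799, 0.601, -0.001]
contact_force: [-0.3, -0.1, -0.6]
opening: 0.0556
finger_force: 29.9
```

Call:
step_arm(increments="0 0 0.05 0 0 0 0.5; 0 0 0.05 0 0 0 0.5; 0 0 0.03 0 0 0 0.5; 0 0 0 0 0 0 0.5; 0 0 0 0 0 0 0.5")

```text
clock: 25.08
tool_pos: [0.5948, 0.1367, 0.0406]
tool_rot: [0.001, 0.799, 0.601, -0.001]
contact_force: [0.3, -0.1, -2.0]
opening: 0.0559
finger_force: 29.9
```

Call:
step_arm(increments="0 0 0.03 0 0 0 0.5; 0 0 0.03 0 0 0 0.5; 0 0 0 0 0 0 0.5; 0 0 0 0 0 0 0.5")

```text
clock: 25.58
tool_pos: [0.5948, 0.1367, 0.0387]
tool_rot: [0.001, 0.799, 0.601, -0.001]
contact_force: [-1.3, -1.0, 6.0]
opening: 0.0557
finger_force: 29.9
```

Contact at 6 N. Releasing and backing straight up.

Call:
step_arm(increments="0 0 0 0 0 0 0.62; 0 0 0 0 0 0 0.66; 0 0 0 0 0 0 0.7; 0 0 0 0 0 0 0.75; 0 0 0 0 0 0 0.8; 0 0 0 0 0 0 0.8; 0 0 -0.15 0 0 0 0.8; 0 0 -0.3 0 0 0 0.8; 0 0 -0.4 0 0 0 0.8; 0 0 -0.5 0 0 0 0.8; 0 0 -0.6 0 0 0 0.8; 0 0 -0.6 0 0 0 0.8; 0 0 -0.6 0 0 0 0.8; 0 0 -0.6 0 0 0 0.8; 0.6 0 -0.3 0 0 0 0.8; 0.9 -0.3 0 0 0 0 0.8; 0.9 -0.3 0 0 0 0 0.8; 0.9 -0.3 0 0 0 0 0.8; 0.9 -0.3 0 0 0 0 0.8; 0 0 0 0 0 0 0.8")

```text
clock: 28.08
tool_pos: [0.5948, 0.3145, 0.2009]
tool_rot: [0.0, 0.798, 0.602, -0.0]
contact_force: [-0.0, 0.6, 0.4]
opening: 0.0742
finger_force: 0.0
```

```bash
python3 - <<'E'
from plan import *
t,_=robot.grab_frame('top');q,_=robot.grab_frame('scene')
a=cv2.resize(t[160:320,140:440,::-1],(600,320),interpolation=2)
b=cv2.resize(t[165:245,340:420,::-1],(200,200),interpolation=2)
c=cv2.resize(q[170:350,180:480,::-1],(400,240));cv2.imwrite('pics/s6.png',np.vstack([a,np.pad(np.hstack([c,b[:200] if 0 else cv2.resize(b,(200,240))]),((0,0),(0,0),(0,0)))]))
E
```

```text
(no output)
```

View pics/s6.png

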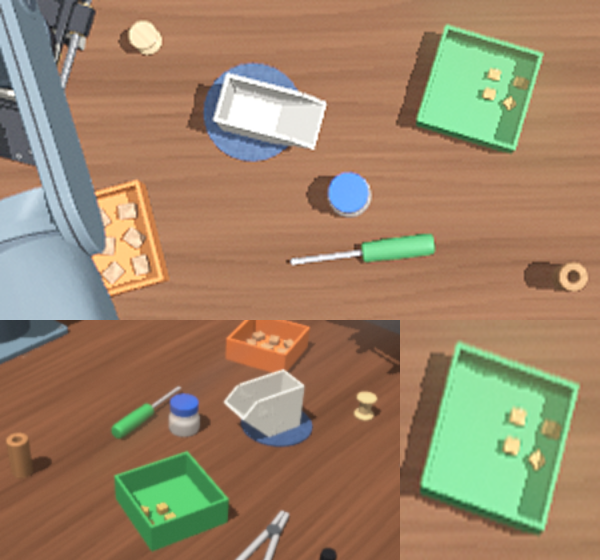

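The picture shows four blanks in the green bin, at (518,417), (549,428), (512,446) and (537,459). The tub is upright and empty on the mat at (258,110). The visible bystanders are undisturbed and the arm is clear.

```bash
python3 -c "
from workcell import robot
print(robot.sign_off())"
```

```text
the job is handed in; nothing more can be done
None
```

The job is handed in: all four brass blanks are in the green bin, the tub stands empty and upright on the blue mat, and the arm is clear of everything, at about 28 s of the 61 s allowed with a 30 N grip.

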